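# Seat a lens barrel in a V-block and hold it down

## Task

At the electronics bench, first swing the yellow stop bar down across the end of the steel V-block until it rests fully in its catch, while the black lens barrel is still on its blue tray. Then lay the barrel in the V, its end pushed up to the stop bar, and finish while holding it there: keep hold and press down gently but firmly, with about 10 N, so that it bears on both faces of the V. Leave the spray can, screwdriver, yellow meter and spool where they are.

Things in the scene. Friction and masses are not known exactly. Their poses are not given: they have to be found in the camera images.
- vblock: fixed fixture: aluminium plate 120 (x) x 160 (y) x 12 mm on the bench, origin under its centre, z up. A 90-degree steel V runs along y: bottom line 15 mm, upper edges 43 mm above the bench, steel out to x = +-36 mm. Stop bar closes across the +y end; hinge on the +x side, brass catch on the -x side (x = -48, y = 59 mm, cheeks 47 mm high)
- v_far: the +x face of the V, part of the fixture; origin and axes as vblock. The V is two pieces, each 16 mm long, centred at y = -36 and +36 mm: the 56 mm wide slot between them (floor 12 mm above the bench) lets gripper fingers down either side of the barrel
- v_near: the -x face of the V (both pieces), part of the fixture; origin and axes as vblock
- seat (a point): fixed point on the fixture where the barrel's centre lies when it is fully seated in the V with its end touching the closed stop bar: 46 mm above the bench, over the fixture's origin; axes as vblock (y along the V)
- bar_hinge (a point): point on the hinge axis of the stop bar, in the middle of the bar's thickness: fixture frame (50, 59, 46) mm; the hinge axis is parallel to the fixture's y; axes as vblock
- stop_bar (a joint): angle of the yellow bar: 0 = closed, level, resting in its catch (a stop); grows as it swings up, 1.57 = upright. 8 mm thick along the hinge axis, 14 mm deep (7 either side of the hinge line), reaches 115 mm from the hinge, red tip; closed it points to the fixture's -x, inner face at fixture y = +55 mm. Friction holds it where left; 1 to 2 N at 65 mm moves it
- bar_push (a point): point on the bar's upper (when closed) long face, 70 mm from the hinge, mid-thickness: push here, square to the bar, to close it; moves with the bar
- tray: fixed blue storage tray 90 (x) x 130 (y) x 6 mm, origin at the centre of its underside; four 8 mm high chocks at x = +-22.5, y = +-42 mm keep the barrel from rolling; the middle 70 mm is free for fingers
- barrel: loose lens barrel: black cylinder 44 mm in diameter, 110 mm long, about 0.10 to 0.18 kg, glass at both ends (either way round will do); origin at its centre, its axis is its own y, it may be rolled about that. Starts lying on the tray along the tray's y, centre 28 mm above the bench
- spray_can: bystander: white and red spray can, 52 mm diameter, 150 mm tall, upright; origin at the underside
- screwdriver: bystander: blue screwdriver lying on the bench
- meter: bystander: yellow multimeter 85 x 150 x 34 mm lying on the bench; origin at the underside centre
- spool: bystander: grey solder spool, 60 mm diameter, 40 mm tall, standing on a flange; origin at the underside

How it is judged:
By the outcome, as a careful person would: the job done as asked, in the order asked, and still so for the second after the job is handed in, while the arm keeps its last pose, push and grip.
It also fails if it takes over 64 s, if anything falls off the work surface, if the arm or the gripper's body presses on something with over 40 N, if the wrist force passes 120 N, or if a joint passes its speed limit or range.

## Robot

A 7-joint arm with a two-finger parallel gripper is mounted at the origin on the work surface. World frame = base frame: x ahead of the robot, y to its left, z up, the work surface at z = 0. Lengths are in m, angles in rad, forces in N, time in s.
With the tool pointing down it reaches from about 0.4 to 0.85 m from the base axis. Payload 10.4 kg.
Tool frame: the origin (TCP) lies midway between the tips of the shut fingers; the grasp point (between the pads) lies 19 mm behind it; z points along the fingers, y is the line along which they close (so a half turn about z gives the same grasp; the last joint's range is limited). The gripper opens to 87 mm and grips with 3 to 60 N. Pads are 19 mm wide; open, the fingers measure 117 mm over their backs; the gripper's body (75 mm by 190 mm) begins 51 mm behind the grasp point.
Start: joints at [-1.295, 0.332, -0.065, 1.46, 0.022, 1.35, -0.088], TCP at [0.184, 0.597, 0.223] pointing down, gripper open.
Joint ranges: [-2.6, 2.6], [-0.5, 2.12], [-1.47, 1.34], [0.16, 2.42], [-1.27, 4.41], [0.06, 2.06], [-2.6, 2.6]. Speed limits (rad/s): [2.22, 2.22, 2.79, 2.79, 3.14, 3.14, 3.14].

## Interface

Orientations are given as a unit quaternion [x, y, z, w].
In Python, from bench import sensors, eyes, order gives the robot as it stands.
- The arm moves only by the tool arm_command, never from a script. Its argument "steps" is a list of rows, each an object with "rot": the turn, a rotation vector about the world's x, y, z in degrees, a list of three; "slide": the shift along the world's x, y, z in m, a list of three; "grip": the opening, from 0 (shut) to 1 (fully open). A call has exactly 8 rows; each row shifts and turns the commanded pose from where the row before left it; what a row does not reach is not made up. A row lasts 1/8 s, in which the tool goes at most 62.5 mm and 10.7 degrees, less where a joint would pass 70% of its speed; a pose out of reach is approached as far as the arm can. A call with a gripper value outside its range is refused whole. The fingers move at their own pace and stop on an object; "newtons" is the grip in N (left out, the last holds). Time passes only in rows, so rows that do not move let the fingers close, or fill a call up. It gives the time, the measured TCP pose, the force, the opening and the grip force at its end, in the units of the state.
- sensors.read_state(): the state, without advancing time (a new reading comes with each control period).
- eyes.camera(name): name is "side" or "top" or "wrist"; returns a dict with "pixels" (400x640x3 uint8, red, green, blue), "intrinsics" (3x3 intrinsics, pixels), "k1" (the pictures are not rectified: a ray, as slopes to the right and down, at radius r is drawn at 1 + k1 r^2 times it, then the intrinsics apply), "pose" (4x4, takes a point from camera to world coordinates). Camera axes: x right, y down, z forward; pixel columns grow to the right and rows downward; lengths in m; the calibration is good to about 2 mm. A picture is of the moment at which its call begins. There is no depth.
- order.close_job(): hands the job in; it is judged then, once.
Trained networks look in a picture, given as the dict that the camera call returned (one of the last four; its "shot" number tells which), for a name from the list of things; names that differ only in an ending like _2 or _b are one class to them, and where a whole thing is asked for, a point or a joint stands for the part that bears it (a point fixed in the world has none). Each returns a list of dicts, best first, with "conf" (0 to 1); they miss things now and then, are a little off and sometimes report something else, mostly with a low value. They report only what shows in the picture. A call takes as long as a camera call.
- eyes.look_for(name, picture): "bbox" ([left, top, right, bottom] in pixels, round what is visible of it).
The state is a dict: "time": time; "joint_positions": joint angles; "joint_vel": joint speeds; "joint_torque": joint torques, N m; "ee_pos": TCP position; "eef_rot": TCP orientation; "ft_force": force on the tool from outside, world axes, zero at the start; "torque": the same for the moment, N m; "width": finger opening in m; "grip_force": force on a finger pad.
Only numpy, scipy, OpenCV 4.12 (cv2) and the standard library are available. Lean on these libraries where they do the work, as an engineer would, in place of code of your own. Each camera call takes 0.05 s, during which the arm holds its last target. There are 200 camera calls.

## Working session

There is one attempt and no reset: what is moved stays moved. The work goes in short steps, Python scripts to look and compute and a tool call to move; the robot and the scene stay as the last step left them, time stands still between calls to the robot, and variables do not carry over. Pictures are saved under pics/ and viewed, at most 10 in all, crops included, and the job is handed in when it is done.

Besides the shell and the picture viewer there is one more tool, called after ">>>" as a command line: name --argument value ..., lists and objects as JSON in quotes. arm_command: Moves the arm, as the interface text tells. Its arguments: {"type":"object","properties":{"steps":{"type":"array","items":{"type":"object","properties":{"rot":{"type":"array","items":{"type":"number"}},"slide":{"type":"array","items":{"type":"number"}},"grip":{"type":"number"}}}},"newtons":{"type":"number"}},"required":["steps"]}

```bash
mkdir -p pics
cat > h.py <<'E'
import numpy as np,cv2
from bench import sensors,eyes,order
def snap(c,fn=None):
    p=eyes.camera(c)
    if fn: cv2.imwrite('pics/'+fn,np.ascontiguousarray(p['pixels'][:,:,::-1]))
    return p
def ray(p,uv):
    K=np.array(p['intrinsics']);d=np.array([(uv[0]-K[0,2])/K[0,0],(uv[1]-K[1,2])/K[1,1]]);s=d.copy()
    for _ in range(20): s=d/(1+p['k1']*(s@s))
    T=np.array(p['pose']);return T[:3,3],T[:3,:3]@np.array([s[0],s[1],1])
def onz(p,uv,z):
    o,d=ray(p,uv);return o+d*(z-o[2])/d[2]
def proj(p,X):
    T=np.array(p['pose']);c=T[:3,:3].T@(np.array(X)-T[:3,3]);s=c[:2]/c[2];s=s*(1+p['k1']*(s@s));K=np.array(p['intrinsics'])
    return np.array([K[0,0]*s[0]+K[0,2],K[1,1]*s[1]+K[1,2]])
E
python3 - <<'E'
from h import *
s=sensors.read_state();print({k:np.round(v,3) for k,v in s.items()})
for c in ['top','side']:
    p=snap(c,c+'0.png');print(c,np.round(p['pose'],3).tolist(),p['intrinsics'][0],p['k1'])
    for n in ['vblock','stop_bar','tray','barrel','spray_can','screwdriver','meter','spool']:
        for d in eyes.look_for(n,p)[:2]: print(n,np.round(d['bbox']),round(d['conf'],2),np.round(onz(p,[(d['bbox'][0]+d['bbox'][2])/2,(d['bbox'][1]+d['bbox'][3])/2],0.02),3))
E
```

```text
{'time': np.float64(0.0), 'joint_positions': array([-1.295,  0.333, -0.065,  1.461,  0.022,  1.35 , -0.089]), 'joint_vel': array([ 0.002,  0.   , -0.002, -0.001,  0.   ,  0.001, -0.001]), 'joint_torque': array([ 1.0000e-03, -6.2327e+01,  2.5000e-02, -3.8988e+01, -6.1000e-02,
        4.0000e-02,  0.0000e+00]), 'ee_pos': array([0.184, 0.597, 0.222]), 'eef_rot': array([ 0.149,  0.989, -0.001, -0.   ]), 'ft_force': array([0.446, 0.364, 0.05 ]), 'torque': array([ 0.039, -0.005,  0.001]), 'grip_force': np.float64(0.0), 'width': np.float64(0.087)}
top [[-0.012, -0.997, 0.073, 0.511], [-1.0, 0.011, -0.009, 0.116], [0.008, -0.073, -0.997, 1.389], [0.0, 0.0, 0.0, 1.0]] [487.82594957   0.         321.56206413] -0.0031290410389218717
vblock [263. 224. 322. 265.] 0.59 [0.481 0.187 0.02 ]
vblock [276. 233. 309. 243.] 0.59 [0.498 0.186 0.02 ]
stop_bar [264. 224. 270. 258.] 0.64 [0.492 0.257 0.02 ]
tray [395. 196. 451. 241.] 0.8 [ 0.548 -0.18   0.02 ]
barrel [403. 206. 440. 232.] 0.61 [ 0.548 -0.178  0.02 ]
spray_can [348. 125. 372. 155.] 0.68 [ 0.773 -0.008  0.02 ]
screwdriver [289. 116. 299. 182.]
[... 287 characters left out ...]
736], [0.0, 0.0, 0.0, 1.0]] [396.78424082   0.         319.92321275] -0.09405441152699348
vblock [234. 168. 301. 250.] 0.82 [0.49  0.205 0.02 ]
stop_bar [239. 169. 278. 185.] 0.54 [0.506 0.326 0.02 ]
tray [325. 304. 404. 380.] 0.57 [ 0.545 -0.196  0.02 ]
barrel [340. 307. 395. 360.] 0.88 [ 0.559 -0.183  0.02 ]
barrel [217. 133. 261. 174.] 0.62 [0.485 0.44  0.02 ]
spray_can [397. 195. 430. 250.] 0.62 [0.797 0.022 0.02 ]
spray_can [328. 172. 397. 192.] 0.55 [0.751 0.195 0.02 ]
screwdriver [326. 173. 398. 196.] 0.68 [0.747 0.188 0.02 ]
meter [214. 132. 261. 176.] 0.77 [0.481 0.439 0.02 ]
meter [264. 192. 293. 227.] 0.42 [0.513 0.191 0.02 ]
spool [439. 292. 474. 327.] 0.57 [ 0.749 -0.212  0.02 ]
```

View pics/top0.png

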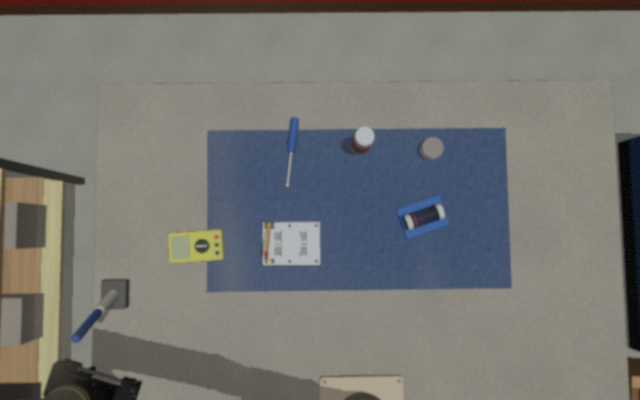

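View pics/side0.png

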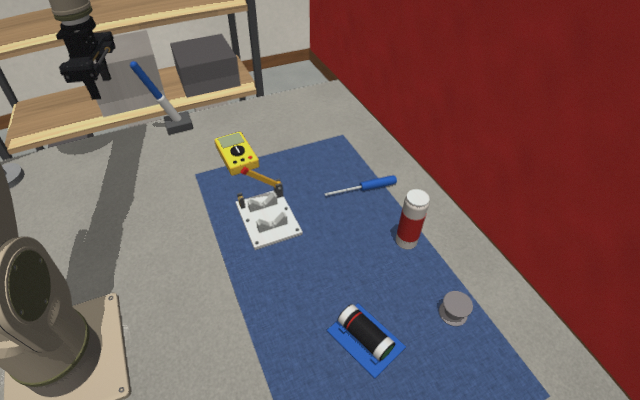

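Run:
```python
from h import *
from scipy.spatial.transform import Rotation as R
s=sensors.read_state();M=R.from_quat(s['eef_rot']).as_matrix();print('tool x,y,z cols\n',M.round(3))
w=snap('wrist');T=np.array(w['pose']);TT=np.eye(4);TT[:3,:3]=M;TT[:3,3]=s['ee_pos'];print('cam in tool\n',(np.linalg.inv(TT)@T).round(3),w['intrinsics'],w['k1'])
p=snap('top');im=p['pixels'];hsv=cv2.cvtColor(im,cv2.COLOR_RGB2HSV)
def rect(mask,roi,z):
    m=np.zeros_like(mask);l,t,r,b=roi;m[t:b,l:r]=mask[t:b,l:r]
    pts=np.argwhere(m)[:,::-1]
    X=np.array([onz(p,q,z)[:2] for q in pts]).astype(np.float32)*1000
    print(len(pts),cv2.minAreaRect(X))
    return pts
rect((hsv[...,1]<60)&(hsv[...,2]>140),(255,215,330,272),.012)
rect((hsv[...,0]>95)&(hsv[...,0]<118)&(hsv[...,1]>170)&(hsv[...,2]>130),(385,185,460,250),.006)
rect((hsv[...,2]<60)|(hsv[...,1]<70),(395,195,455,245),.04)
cv2.imwrite('pics/c1.png',cv2.resize(im[190:280,240:460,::-1],None,fx=3.6,fy=3.6,interpolation=cv2.INTER_CUBIC))
```

```text
tool x,y,z cols
 [[-0.956  0.294  0.   ]
 [ 0.294  0.956  0.   ]
 [ 0.     0.    -1.   ]]
cam in tool
 [[ 0.    -0.97  -0.242  0.067]
 [ 1.     0.001 -0.     0.001]
 [ 0.001 -0.242  0.97  -0.163]
 [ 0.     0.     0.     1.   ]] [[355.49715852   0.         313.43268306]
 [  0.         355.49715852 197.03526586]
 [  0.           0.           1.        ]] -0.03188757124203219
2197 ((484.2707824707031, 190.41268920898438), (163.03823852539062, 117.56605529785156), 89.35204315185547)Traceback (most recent call last):
  File "<stdin>", line 13, in <module>
  File "<stdin>", line 10, in rect
cv2.error: OpenCV(4.12.0) /io/opencv/modules/imgproc/src/convhull.cpp:143: error: (-215:Assertion failed) total >= 0 && (depth == CV_32F || depth == CV_32S) in function 'convexHull'
```

>>> arm_command --steps '[{"rot": [0,0,-9],"slide": [0.036,-0.048,0.01],"grip": 0},{"rot": [0,0,-9],"slide": [0.036,-0.048,0.01],"grip": 0},{"rot": [0,0,-9],"slide": [0.036,-0.048,0.01],"grip": 0},{"rot": [0,0,-9],"slide": [0.036,-0.048,0.01],"grip": 0},{"rot": [0,0,-9],"slide": [0.036,-0.048,0.01],"grip": 0},{"rot": [0,0,-9],"slide": [0.036,-0.048,0.01],"grip": 0},{"rot": [0,0,-9],"slide": [0.036,-0.048,0.01],"grip": 0},{"rot": [0,0,-9],"slide": [0.036,-0.048,0.01],"grip": 0}]' --newtons 20

```text
time: 2.0
ee_pos: [0.4729, 0.2116, 0.3033]
eef_rot: [0.703, 0.711, 0.0, -0.0]
ft_force: [1.2, -0.6, 0.5]
width: 0.0152
grip_force: 0.0
```

Run:
```python
from h import *
s=sensors.read_state();print(s['time'],s['ee_pos'],s['eef_rot'],np.round(s['joint_positions'],2),s['width'])
w=snap('wrist','w1.png')
for n in ['vblock','stop_bar','bar_push','bar_hinge','v_near','v_far']:
    for d in eyes.look_for(n,w)[:1]: print(n,np.round(d['bbox']),round(d['conf'],2))
```

```text
2.0 [0.47285809 0.21161126 0.30325856] [ 7.03442044e-01  7.10752448e-01  4.98525368e-04 -6.33053608e-06] [-0.85  0.05  0.36  1.63 -0.02  1.46 -0.48] 0.015221703830276226
vblock [278. 111. 375. 238.] 0.58
stop_bar [289. 131. 374. 148.] 0.64
bar_push [290. 132. 375. 148.] 0.67
bar_hinge [276. 113. 375. 239.] 0.87
v_near [296. 144. 324. 217.] 0.6
v_far [322. 143. 354. 218.] 0.92
```

View pics/w1.png

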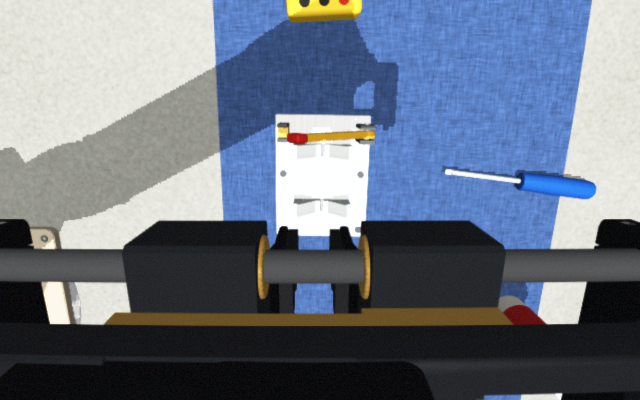

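Run:
```python
from h import *
w=snap('wrist');sd=snap('side')
def msk(p,roi,f):
    hsv=cv2.cvtColor(p['pixels'],cv2.COLOR_RGB2HSV).astype(int);m=f(hsv[...,0],hsv[...,1],hsv[...,2]);o=np.zeros_like(m);l,t,r,b=roi;o[t:b,l:r]=m[t:b,l:r];return np.argwhere(o)[:,::-1]
pts=msk(w,(255,95,395,250),lambda h,s,v:(s<50)&(v>150))
X=np.array([onz(w,q,.012)[:2] for q in pts]).astype(np.float32)*1000
r=cv2.minAreaRect(X);print(len(X),r)
c=np.array(r[0])/1000
yaw=np.radians((r[2]+45)%90-45);print('c',c,'yaw',np.degrees(yaw))
ex=np.array([np.cos(yaw),np.sin(yaw),0]);ey=np.array([-ex[1],ex[0],0])
O=np.array([*c,0])
pts=msk(sd,(228,155,292,200),lambda h,s,v:(s>150)&(v>90)&((h<28)|(h>172)))
L=[]
for q in pts:
    o,d=ray(sd,q);t=((O+ey*.055-o)@ey)/(d@ey);P=o+d*t-O;L.append([P@ex,P[2]])
L=np.array(L)*1000;print(len(L),cv2.minAreaRect(L.astype(np.float32)))
print('min x',L[L[:,0].argmin()],'max x',L[L[:,0].argmax()])
v=cv2.fitLine(L.astype(np.float32),cv2.DIST_L2,0,.01,.01).ravel();print('line',v,'ang',np.degrees(np.arctan2(-v[1],v[0])), 'z at x=50',v[3]+(50-v[2])*v[1]/v[0])
for p,n in((w,'w'),(sd,'s')):
  for th in (0.2,.35,.5,.7): print(n,th,*[proj(p,O+ex*(.05-r_*np.cos(th))+ey*.059+np.array([0,0,.046+r_*np.sin(th)])).round(0) for r_ in (0,.115)])
  print([proj(p,O+ex*a*.06+ey*b*.08+np.array([0,0,.012])).round(0) for a,b in ((-1,-1),(1,-1),(1,1),(-1,1))])
```

```text
8765 ((486.3044738769531, 192.84605407714844), (159.85031127929688, 125.7361831665039), 89.66645812988281)
c [0.48630447 0.19284605] yaw -0.3335418701171875
540 ((1.9767608642578125, 115.87135314941406), (66.45355224609375, 152.9866485595703), 52.67735290527344)
min x [-65.51833059 142.24011631] max x [52.15164402 58.57630138]
line [  0.6644145  -0.7473643 -17.018986  121.82397  ] ang 48.362576 z at x=50 46.437904
w 0.2 [371. 136.] [272. 135.]
w 0.35 [371. 136.] [275. 137.]
w 0.5 [371. 136.] [280. 138.]
w 0.7 [371. 136.] [292. 140.]
[array([279., 236.]), array([368., 238.]), array([375., 117.]), array([279., 115.])]
s 0.2 [278. 184.] [233. 190.]
s 0.35 [278. 184.] [234. 184.]
s 0.5 [278. 184.] [236. 178.]
s 0.7 [278. 184.] [240. 171.]
[array([254., 246.]), array([303., 230.]), array([280., 187.]), array([235., 200.])]
```

>>> arm_command --steps '[{"slide": [-0.01,0.04,0],"grip": 0},{"slide": [0,0,-0.05],"grip": 0},{"slide": [0,0,-0.05],"grip": 0},{"slide": [0,0,-0.04],"grip": 0},{"slide": [0,0,-0.01],"grip": 0},{"slide": [0,0,-0.01],"grip": 0},{"slide": [0,0,-0.01],"grip": 0},{"grip": 0}]'

```text
schema error: expected keys rot, slide, grip
```

Run:
```python
from h import *
w=snap('wrist');s=snap('side')
st=sensors.read_state();print(st['time'],st['ee_pos'],st['ft_force'])
a=cv2.resize(s['pixels'][120:260,180:340],None,fx=2.5,fy=2.5,interpolation=cv2.INTER_CUBIC)
b=w['pixels'][60:260,150:550]
a=cv2.resize(a,(400,350));b=cv2.resize(b,(400,200));b=cv2.copyMakeBorder(b,0,150,0,0,cv2.BORDER_CONSTANT)
cv2.imwrite('pics/c2.png',np.hstack([a,b])[:,:,::-1])
```

```text
2.55 [0.47153618 0.21405312 0.30244417] [ 0.11749062  0.03923572 -0.33037716]
```

View pics/c2.png

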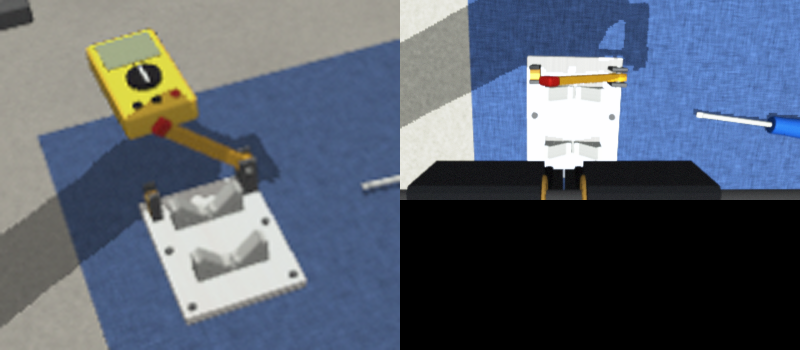

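The command was refused because it needs all the keys. The picture shows the bar raised at about 40°, tip to the lower left at (162,127) and hinge at (248,160). Resending it complete.

>>> arm_command --steps '[{"rot": [0,0,0],"slide": [-0.008,0.038,0],"grip": 0},{"rot": [0,0,0],"slide": [0,0,-0.05],"grip": 0},{"rot": [0,0,0],"slide": [0,0,-0.05],"grip": 0},{"rot": [0,0,0],"slide": [0,0,-0.04],"grip": 0},{"rot": [0,0,0],"slide": [0,0,-0.015],"grip": 0},{"rot": [0,0,0],"slide": [0,0,-0.015],"grip": 0},{"rot": [0,0,0],"slide": [0,0,-0.015],"grip": 0},{"rot": [0,0,0],"slide": [0,0,-0.015],"grip": 0}]'

```text
time: 3.55
ee_pos: [0.4645, 0.2517, 0.1024]
eef_rot: [0.702, 0.713, 0.001, 0.0]
ft_force: [0.3, 0.5, 0.4]
width: 0.0003
grip_force: 0.3
```

Run:
```python
from h import *
w=snap('wrist');s=snap('side')
st=sensors.read_state();print(st['time'],st['ee_pos'],st['ft_force'],st['width'])
a=cv2.resize(s['pixels'][120:260,180:340],None,fx=2.5,fy=2.5,interpolation=cv2.INTER_CUBIC)
b=w['pixels'][60:260,150:550]
a=cv2.resize(a,(400,350));b=cv2.resize(b,(400,200));b=cv2.copyMakeBorder(b,0,150,0,0,cv2.BORDER_CONSTANT)
cv2.imwrite('pics/c3.png',np.hstack([a,b])[:,:,::-1])
```

```text
3.65 [0.46333599 0.2509454  0.10113484] [ 0.40037878 -0.00423778 -0.0694685 ] 0.00019989539186627338
```

View pics/c3.png

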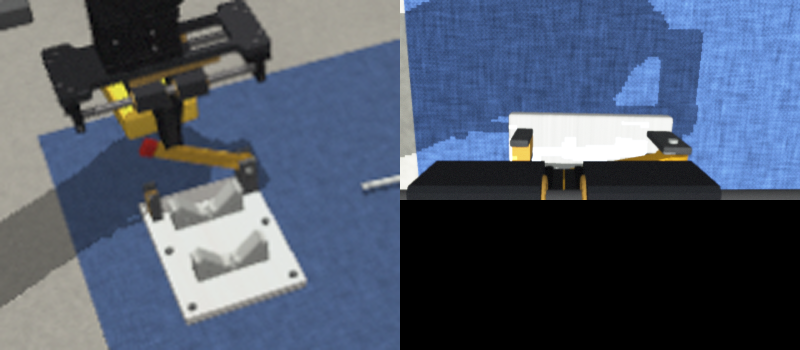

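The fingers are on the bar and it is swinging down: the tip moved from (162,127) to (148,148). Continuing down.

>>> arm_command --steps '[{"rot": [0,0,0],"slide": [0,0,-0.01],"grip": 0},{"rot": [0,0,0],"slide": [0,0,-0.01],"grip": 0},{"rot": [0,0,0],"slide": [0,0,-0.01],"grip": 0},{"rot": [0,0,0],"slide": [0,0,-0.01],"grip": 0},{"rot": [0,0,0],"slide": [0,0,-0.006],"grip": 0},{"rot": [0,0,0],"slide": [0,0,-0.002],"grip": 0},{"rot": [0,0,0],"slide": [0,0,-0.001],"grip": 0},{"rot": [0,0,0],"slide": [0,0,0],"grip": 0}]'

```text
time: 4.65
ee_pos: [0.4641, 0.2514, 0.0537]
eef_rot: [0.702, 0.713, 0.0, 0.0]
ft_force: [-0.0, -0.1, 0.2]
width: 0.0005
grip_force: 0.0
```

>>> arm_command --steps '[{"rot": [0,0,0],"slide": [0,0,-0.001],"grip": 0},{"rot": [0,0,0],"slide": [0,0,-0.001],"grip": 0},{"rot": [0,0,0],"slide": [0,0,-0.001],"grip": 0},{"rot": [0,0,0],"slide": [0,0,0],"grip": 0},{"rot": [0,0,0],"slide": [0,0,0],"grip": 0},{"rot": [0,0,0],"slide": [0,0,0],"grip": 0},{"rot": [0,0,0],"slide": [0,0,0],"grip": 0},{"rot": [0,0,0],"slide": [0,0,0],"grip": 0}]'

```text
time: 5.65
ee_pos: [0.4644, 0.2516, 0.0528]
eef_rot: [0.702, 0.712, 0.001, -0.0]
ft_force: [-9.7, -5.2, 25.2]
width: 0.0006
grip_force: 12.9
```

>>> arm_command --steps '[{"rot": [0,0,0],"slide": [0,0,0.03],"grip": 0},{"rot": [0,0,0],"slide": [0,-0.01,0.05],"grip": 0},{"rot": [0,0,0],"slide": [0.004,-0.01,0.05],"grip": 0.5},{"rot": [0,0,0],"slide": [0.004,-0.01,0.04],"grip": 1},{"rot": [0,0,0],"slide": [0.004,-0.01,0.02],"grip": 1},{"rot": [0,0,0],"slide": [0.004,0,0],"grip": 1},{"rot": [0,0,0],"slide": [0.004,0,0],"grip": 1},{"rot": [0,0,0],"slide": [0,0,0],"grip": 1}]'

```text
time: 6.65
ee_pos: [0.4836, 0.2115, 0.2393]
eef_rot: [0.702, 0.713, -0.001, -0.0]
ft_force: [-0.3, 0.4, -0.1]
width: 0.0525
grip_force: 0.0
```

Run:
```python
from h import *
w=snap('wrist');s=snap('side')
st=sensors.read_state();print(st['time'],st['ee_pos'],st['eef_rot'],st['ft_force'],st['width'])
a=cv2.resize(s['pixels'][150:250,220:320],(300,300),interpolation=cv2.INTER_CUBIC)
b=w['pixels'][60:260,180:430];b=cv2.resize(b,(500,400),interpolation=cv2.INTER_CUBIC);a=cv2.copyMakeBorder(a,0,100,0,0,cv2.BORDER_CONSTANT)
cv2.imwrite('pics/c4.png',np.hstack([a,b])[:,:,::-1])
np.savez('w4.npz',**{k:w[k] for k in('pixels','intrinsics','k1','pose')})
```

```text
6.75 [0.48355224 0.21147464 0.23965275] [ 7.01510352e-01  7.12658856e-01 -7.55682383e-04 -9.49726674e-05] [-0.41955714 -0.6580735  -0.3316242 ] 0.06046086476344337
```

View pics/c4.png

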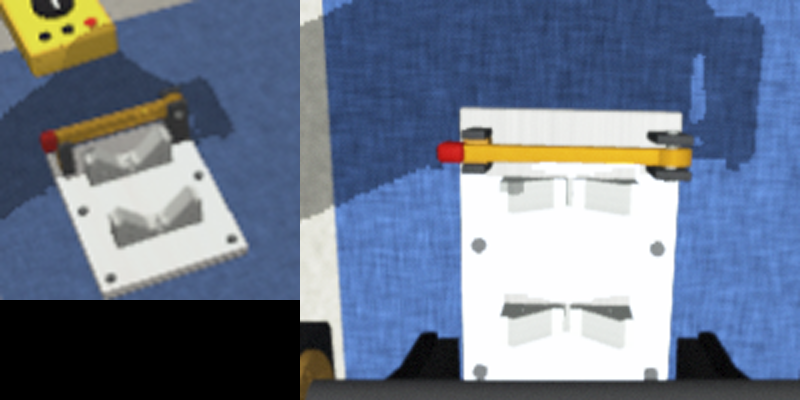

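Run:
```python
from h import *
from scipy.optimize import least_squares
w=dict(np.load('w4.npz'))
F=[((260,113.5),(-60,80,12)),((371,115),(60,80,12)),((248.5,136),(-65,59,48)),((300,141),(-5,55,53)),((346,141.5),(35,55,53)),((314,155),(0,44,15)),((313.5,219),(0,-28,15)),((260.5,240),(-60,-38,12)),((367.5,240),(60,-38,12))]
# edge points: x only for last two
def P(q,f): c,s=np.cos(q[2]),np.sin(q[2]);f=np.array(f)/1000;return proj(w,[q[0]+c*f[0]-s*f[1],q[1]+s*f[0]+c*f[1],f[2]])
def res(q):
    r=[P(q,f)-np.array(u) for u,f in F];r=np.array(r);r[7:,1]=0;r[3:5,0]=0;r[5,1]*=.3;r[6,1]*=.3;return r.ravel()
r=least_squares(res,[.484,.191,0],loss='soft_l1',x_scale=[.01,.01,.01]);print(r.x,np.degrees(r.x[2]));print(res(r.x).reshape(-1,2).round(1))
# top view of tray/barrel
p=snap('top','t2.png')
for n in('tray','barrel'):
    for d in eyes.look_for(n,p)[:1]:
        b=np.array(d['bbox']);print(n,b.round(1),d['conf'],onz(p,[(b[0]+b[2])/2,(b[1]+b[3])/2],.006 if n=='tray' else .035))
im=p['pixels'];hsv=cv2.cvtColor(im,cv2.COLOR_RGB2HSV)
sub=hsv[195:242,395:452].astype(int)
for n,m,z in(('tray',(sub[...,1]>150)&(sub[...,2]>120),.006),('white',(sub[...,1]<80)&(sub[...,2]>120),.04)):
    q=np.argwhere(m)[:,::-1]+[395,195];
    if len(q)>5:
        X=np.array([onz(p,a,z)[:2]*1000 for a in q],np.float32);print(n,len(q),cv2.minAreaRect(X))
```

```text
[0.48345718 0.19254271 0.00330623] 0.18943324971964765
[[-1.   0.1]
 [-0.1  0.1]
 [ 0.4 -0.1]
 [ 0.   0.2]
 [ 0.   0.2]
 [ 0.5 -2. ]
 [ 0.1 -2.1]
 [ 0.9  0. ]
 [-1.9  0. ]]
tray [396.6 195.4 448.3 235.3] 0.75 [ 0.55782437 -0.18295193  0.006     ]
barrel [402.8 203.2 445.5 230.3] 0.96 [ 0.5529005  -0.18131772  0.035     ]
tray 223 ((554.9146728515625, -183.70640563964844), (84.95045471191406, 125.20117950439453), 18.204954147338867)
white 178 ((555.2525634765625, -183.86715698242188), (44.437870025634766, 110.47301483154297), 18.22197914123535)
```

>>> arm_command --steps '[{"rot": [0,0,2.2],"slide": [0.009,-0.05,0],"grip": 1},{"rot": [0,0,2.2],"slide": [0.009,-0.05,0],"grip": 1},{"rot": [0,0,2.2],"slide": [0.009,-0.05,0],"grip": 1},{"rot": [0,0,2.2],"slide": [0.009,-0.05,0],"grip": 1},{"rot": [0,0,2.2],"slide": [0.009,-0.05,0],"grip": 1},{"rot": [0,0,2.2],"slide": [0.009,-0.05,0],"grip": 1},{"rot": [0,0,2.2],"slide": [0.009,-0.05,0],"grip": 1},{"rot": [0,0,2],"slide": [0.009,-0.05,0],"grip": 1}]'

```text
time: 7.9
ee_pos: [0.5562, -0.19, 0.2406]
eef_rot: [0.585, 0.811, 0.0, 0.0]
ft_force: [0.4, 1.0, -0.8]
width: 0.0872
grip_force: 0.0
```

Run:
```python
from h import *
w=snap('wrist','w5.png')
st=sensors.read_state();print(st['time'],st['ee_pos'],st['eef_rot'],np.degrees(2*np.arctan2(st['eef_rot'][1],st['eef_rot'][0])),st['width'])
for n in('tray','barrel'):
    for d in eyes.look_for(n,w)[:1]: print(n,np.round(d['bbox']),d['conf'])
```

```text
7.95 [ 0.55517702 -0.19748971  0.24065302] [ 0.58704736  0.80955047 -0.00135877  0.00125895] 108.10434065770376 0.08690338785790973
barrel [292. 108. 338. 218.] 0.77
```

View pics/w5.png

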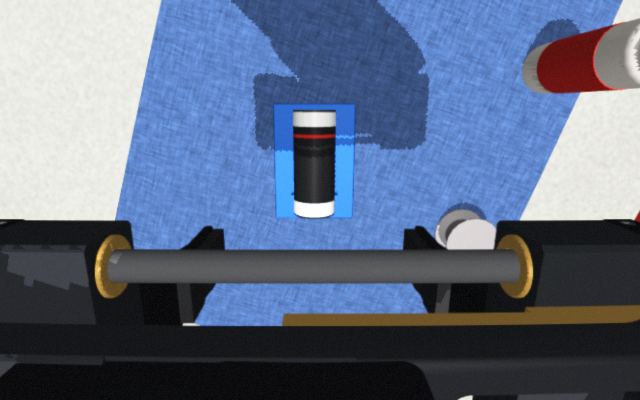

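Run:
```python
from h import *
w=snap('wrist');st=sensors.read_state();print(st['ee_pos'])
for n,a,z in(('bL',(293,160),.028),('bR',(335.5,160),.028),('bL2',(293,125),.028),('bR2',(336,125),.028),('bL3',(294.5,205),.028),('bR3',(334.5,205),.028),('top',(314,109.5),.05),('bot',(314,204),.05),('bot2',(314,217),.028),('tTL',(274,104),.006),('tTR',(355,104),.006),('tBL',(275,217),.006),('tBR',(353,217),.006)): print(n,onz(w,a,z).round(4))
```

```text
[ 0.55572638 -0.18949595  0.24026215]
bL [ 0.53   -0.1853  0.028 ]
bR [ 0.5729 -0.1713  0.028 ]
bL2 [ 0.5191 -0.1504  0.028 ]
bR2 [ 0.5615 -0.1366  0.028 ]
bL3 [ 0.5462 -0.2321  0.028 ]
bR3 [ 0.5878 -0.2185  0.028 ]
top [ 0.535  -0.1287  0.05  ]
bot [ 0.5643 -0.2187  0.05  ]
bot2 [ 0.5708 -0.2385  0.028 ]
tTL [ 0.492  -0.1367  0.006 ]
tTR [ 0.5755 -0.1095  0.006 ]
tBL [ 0.5295 -0.2592  0.006 ]
tBR [ 0.6163 -0.2309  0.006 ]
```

>>> arm_command --steps '[{"rot": [0,0,0],"slide": [-0.002,0.005,-0.05],"grip": 1},{"rot": [0,0,0],"slide": [0,0,-0.05],"grip": 1},{"rot": [0,0,0],"slide": [0,0,-0.04],"grip": 1},{"rot": [0,0,0],"slide": [0,0,-0.03],"grip": 1},{"rot": [0,0,0],"slide": [0,0,-0.02],"grip": 1},{"rot": [0,0,0],"slide": [0,0,-0.02],"grip": 1},{"rot": [0,0,0],"slide": [0,0,-0.01],"grip": 1},{"rot": [0,0,0],"slide": [0,0,0],"grip": 1}]'

```text
time: 9.1
ee_pos: [0.5539, -0.1836, 0.0203]
eef_rot: [0.586, 0.81, -0.0, -0.0]
ft_force: [-0.0, 0.1, 0.6]
width: 0.0872
grip_force: 0.0
```

>>> arm_command --steps '[{"rot": [0,0,0],"slide": [0,0,-0.005],"grip": 1},{"rot": [0,0,0],"slide": [0,0,-0.004],"grip": 1},{"rot": [0,0,0],"slide": [0,0,0],"grip": 0.6},{"rot": [0,0,0],"slide": [0,0,0],"grip": 0.4},{"rot": [0,0,0],"slide": [0,0,0],"grip": 0.2},{"rot": [0,0,0],"slide": [0,0,0],"grip": 0},{"rot": [0,0,0],"slide": [0,0,0],"grip": 0},{"rot": [0,0,0],"slide": [0,0,0],"grip": 0}]' --newtons 40

```text
time: 10.1
ee_pos: [0.5541, -0.1836, 0.0117]
eef_rot: [0.586, 0.81, 0.0, 0.0]
ft_force: [0.8, 0.6, 0.1]
width: 0.043
grip_force: 40.0
```

>>> arm_command --steps '[{"rot": [0,0,0],"slide": [0,0,0.01],"grip": 0},{"rot": [0,0,0],"slide": [0,0,0.03],"grip": 0},{"rot": [0,0,0],"slide": [0,0,0.04],"grip": 0},{"rot": [0,0,0],"slide": [0,0,0.04],"grip": 0},{"rot": [0,0,-3],"slide": [-0.01,0.03,0.01],"grip": 0},{"rot": [0,0,-3],"slide": [-0.01,0.04,0],"grip": 0},{"rot": [0,0,-3],"slide": [-0.01,0.04,0],"grip": 0},{"rot": [0,0,-3],"slide": [-0.01,0.04,0],"grip": 0}]'

```text
time: 11.1
ee_pos: [0.5134, -0.0326, 0.1421]
eef_rot: [0.668, 0.744, 0.0, 0.0]
ft_force: [-0.1, 0.8, -1.1]
width: 0.0429
grip_force: 40.0
```

>>> arm_command --steps '[{"rot": [0,0,-2],"slide": [-0.01,0.04,0],"grip": 0},{"rot": [0,0,-2],"slide": [-0.01,0.04,0],"grip": 0},{"rot": [0,0,-2],"slide": [-0.01,0.04,0],"grip": 0},{"rot": [0,0,0],"slide": [0,0.04,0],"grip": 0},{"rot": [0,0,0],"slide": [0,0.03,0],"grip": 0},{"rot": [0,0,0],"slide": [0,0.015,0],"grip": 0},{"rot": [0,0,0],"slide": [0,0,0],"grip": 0},{"rot": [0,0,0],"slide": [0,0,0],"grip": 0}]'

```text
time: 12.1
ee_pos: [0.4842, 0.1697, 0.1416]
eef_rot: [0.706, 0.708, -0.0, 0.0]
ft_force: [1.0, 0.1, -1.3]
width: 0.043
grip_force: 40.0
```

Run:
```python
from h import *
w=snap('wrist','w6.png');st=sensors.read_state();print(st['time'],st['ee_pos'],np.degrees(2*np.arctan2(st['eef_rot'][1],st['eef_rot'][0])),st['ft_force'],st['torque'],st['width'],np.round(st['joint_positions'],2))
z=st['ee_pos'][2]+.019
for y in(.055,.045): print(y,proj(w,st['ee_pos']+[0,y,.019]),proj(w,st['ee_pos']+[0,y,.019+.022]))
```

```text
12.15 [0.48419481 0.16971219 0.1416263 ] 90.15872759391104 [ 0.61843887 -0.5647842  -2.1294284 ] [-0.09900504  0.04429194 -0.06194384] 0.04354201713212266 [-0.87  0.15  0.49  1.88 -0.08  1.13 -0.35]
0.055 [315.6455599  139.91600199] [316.03669767 145.46414194]
0.045 [315.52613983 164.56804413] [315.88900892 174.26570263]
```

View pics/w6.png

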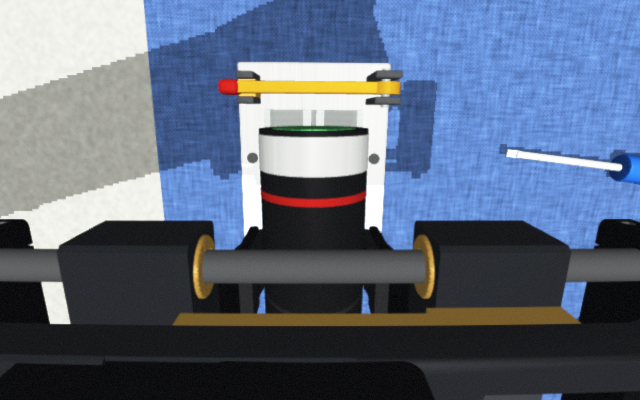

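>>> arm_command --steps '[{"rot": [0,0,0],"slide": [-0.0005,0.009,-0.02],"grip": 0},{"rot": [0,0,0],"slide": [0,0,-0.03],"grip": 0},{"rot": [0,0,0],"slide": [0,0,-0.03],"grip": 0},{"rot": [0,0,0],"slide": [0,0,-0.015],"grip": 0},{"rot": [0,0,0],"slide": [0,0,-0.007],"grip": 0},{"rot": [0,0,0],"slide": [0,0,-0.004],"grip": 0},{"rot": [0,0,0],"slide": [0,0,-0.002],"grip": 0},{"rot": [0,0,0],"slide": [0,0,0],"grip": 0}]'

```text
time: 13.15
ee_pos: [0.4837, 0.1805, 0.034]
eef_rot: [0.705, 0.709, 0.0, 0.0]
ft_force: [-0.4, -0.2, -1.0]
width: 0.0431
grip_force: 40.0
```

>>> arm_command --steps '[{"rot": [0,0,0],"slide": [0,0,-0.001],"grip": 0},{"rot": [0,0,0],"slide": [0,0,-0.001],"grip": 0},{"rot": [0,0,0],"slide": [0,0,-0.001],"grip": 0},{"rot": [0,0,0],"slide": [0,0,0],"grip": 0},{"rot": [0,0,0],"slide": [0,0,-0.0005],"grip": 0},{"rot": [0,0,0],"slide": [0,0,0],"grip": 0},{"rot": [0,0,0],"slide": [0,0,0],"grip": 0},{"rot": [0,0,0],"slide": [0,0,0],"grip": 0}]'

```text
time: 14.15
ee_pos: [0.4836, 0.1804, 0.0301]
eef_rot: [0.705, 0.709, 0.0, 0.0]
ft_force: [0.2, 0.2, -1.3]
width: 0.0428
grip_force: 40.0
```

>>> arm_command --steps '[{"rot": [0,0,0],"slide": [0,0,-0.0005],"grip": 0},{"rot": [0,0,0],"slide": [0,0,0],"grip": 0},{"rot": [0,0,0],"slide": [0,0,-0.0005],"grip": 0},{"rot": [0,0,0],"slide": [0,0,0],"grip": 0},{"rot": [0,0,0],"slide": [0,0,0],"grip": 0},{"rot": [0,0,0],"slide": [0,0,0],"grip": 0},{"rot": [0,0,0],"slide": [0,0,0],"grip": 0},{"rot": [0,0,0],"slide": [0,0,0],"grip": 0}]'

```text
time: 15.15
ee_pos: [0.4837, 0.1804, 0.0297]
eef_rot: [0.706, 0.709, 0.0, -0.0]
ft_force: [-3.4, -1.1, 10.2]
width: 0.0434
grip_force: 40.0
```

>>> arm_command --steps '[{"rot": [0,0,0],"slide": [-0.0003,0,0.0007],"grip": 0},{"rot": [0,0,0],"slide": [0,0.002,0],"grip": 0},{"rot": [0,0,0],"slide": [0,0.002,0],"grip": 0},{"rot": [0,0,0],"slide": [0,0.001,0],"grip": 0},{"rot": [0,0,0],"slide": [0,0.001,0],"grip": 0},{"rot": [0,0,0],"slide": [0,0,0],"grip": 0},{"rot": [0,0,0],"slide": [0,0,0],"grip": 0},{"rot": [0,0,0],"slide": [0,0,0],"grip": 0}]'

```text
time: 16.15
ee_pos: [0.4836, 0.186, 0.0299]
eef_rot: [0.706, 0.709, 0.0, 0.0]
ft_force: [2.8, -3.6, 2.6]
width: 0.0436
grip_force: 40.0
```

>>> arm_command --steps '[{"rot": [0,0,0],"slide": [0.0001,0.001,0],"grip": 0},{"rot": [0,0,0],"slide": [0,0.001,0],"grip": 0},{"rot": [0,0,0],"slide": [0,0.0005,0],"grip": 0},{"rot": [0,0,0],"slide": [0,0.0005,0],"grip": 0},{"rot": [0,0,0],"slide": [0,0,0],"grip": 0},{"rot": [0,0,0],"slide": [0,0,0],"grip": 0},{"rot": [0,0,0],"slide": [0,0,0],"grip": 0},{"rot": [0,0,0],"slide": [0,0,0],"grip": 0}]'

```text
time: 17.15
ee_pos: [0.4836, 0.1878, 0.0298]
eef_rot: [0.706, 0.708, -0.001, 0.001]
ft_force: [2.1, -8.7, 6.2]
width: 0.0429
grip_force: 40.0
```

Run:
```python
from h import *
w=snap('wrist');s=snap('side')
st=sensors.read_state();print(st['time'],st['ee_pos'],st['ft_force'],st['torque'])
a=cv2.resize(s['pixels'][150:250,220:320],(300,300),interpolation=cv2.INTER_CUBIC)
b=w['pixels'][60:220,210:410];b=cv2.resize(b,(500,400),interpolation=cv2.INTER_CUBIC);a=cv2.copyMakeBorder(a,0,100,0,0,cv2.BORDER_CONSTANT)
cv2.imwrite('pics/c7.png',np.hstack([a,b])[:,:,::-1])
```

```text
17.25 [0.48361633 0.18775828 0.02983272] [ 2.00380609 -8.51856467  5.67872938] [-1.8851841  -0.37238501 -0.12143757]
```

View pics/c7.png

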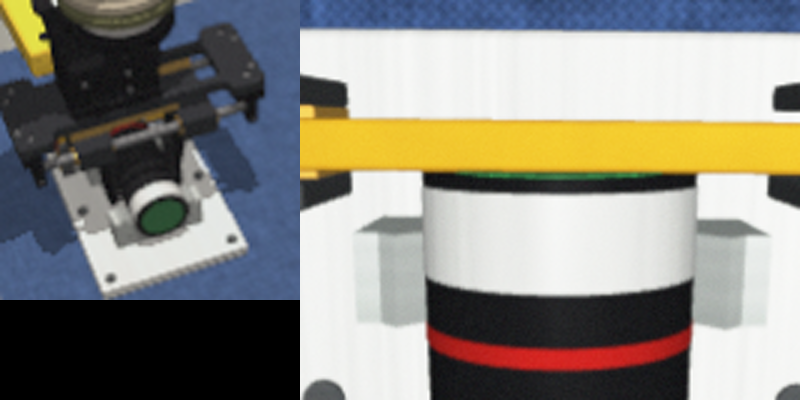

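>>> arm_command --steps '[{"rot": [0,0,0],"slide": [-0.0001,0.0005,0],"grip": 0},{"rot": [0,0,0],"slide": [0,0.0005,0],"grip": 0},{"rot": [0,0,0],"slide": [0,0,0],"grip": 0},{"rot": [0,0,0],"slide": [0,0,0],"grip": 0},{"rot": [0,0,0],"slide": [0,0,0],"grip": 0},{"rot": [0,0,0],"slide": [0,0,0],"grip": 0},{"rot": [0,0,0],"slide": [0,0,0],"grip": 0},{"rot": [0,0,0],"slide": [0,0,0],"grip": 0}]'

```text
time: 18.25
ee_pos: [0.4836, 0.1878, 0.0298]
eef_rot: [0.706, 0.708, -0.001, 0.001]
ft_force: [1.7, -12.0, 5.8]
width: 0.0434
grip_force: 40.0
```

Run:
```python
from h import *
w=snap('wrist')
st=sensors.read_state();print(st['time'],st['ee_pos'],st['eef_rot'],st['ft_force'],st['torque'])
g=w['pixels'][118:150,312].astype(int)
print([(118+i,*c) for i,c in enumerate(g.tolist())])
for y in(.2455,.2475,.2495): print(y,proj(w,[.4835,y,.053])[1],proj(w,[.4835,y,.068])[1])
print(proj(w,[.4835,.2555,.053]))
```

```text
18.3 [0.48358246 0.18781383 0.02977917] [ 0.70610311  0.70810785 -0.00093113  0.00089182] [  1.98150571 -11.52415436   7.25639226] [-2.52030206 -0.35156589 -0.10076219]
[(118, 244, 204, 48), (119, 244, 204, 48), (120, 244, 204, 47), (121, 244, 206, 49), (122, 243, 203, 46), (123, 244, 204, 48), (124, 244, 204, 49), (125, 243, 203, 47), (126, 242, 202, 48), (127, 232, 186, 42), (128, 176, 139, 36), (129, 73, 97, 49), (130, 74, 140, 87), (131, 80, 152, 96), (132, 40, 57, 45), (133, 41, 38, 40), (134, 42, 42, 45), (135, 42, 43, 46), (136, 45, 46, 48), (137, 90, 90, 92), (138, 200, 203, 200), (139, 244, 244, 243), (140, 246, 247, 245), (141, 245, 246, 245), (142, 246, 247, 245), (143, 246, 247, 245), (144, 246, 247, 245), (145, 245, 247, 245), (146, 246, 246, 246), (147, 246, 247, 246), (148, 246, 246, 245), (149, 246, 246, 245)]
0.2455 134.09282517614454 137.21926035533824
0.2475 128.8728190447914 131.39269326693986
0.2495 123.61843062218284 125.5230539135066
[315.68254874 107.6478595 ]
```

>>> arm_command --steps '[{"rot": [0,0,0],"slide": [0.0001,-0.0004,-0.0002],"grip": 0},{"rot": [0,0,0],"slide": [0,0,0],"grip": 0},{"rot": [0,0,0],"slide": [0,0,0],"grip": 0},{"rot": [0,0,0],"slide": [0,0,0],"grip": 0},{"rot": [0,0,0],"slide": [0,0,0],"grip": 0},{"rot": [0,0,0],"slide": [0,0,0],"grip": 0},{"rot": [0,0,0],"slide": [0,0,0],"grip": 0},{"rot": [0,0,0],"slide": [0,0,0],"grip": 0}]'

```text
time: 19.3
ee_pos: [0.4836, 0.1878, 0.0298]
eef_rot: [0.706, 0.708, -0.001, 0.001]
ft_force: [1.1, -10.7, 8.7]
width: 0.0431
grip_force: 40.0
```

Run:
```python
from h import *
F=[]
for i in range(6):
    snap('side');F.append(sensors.read_state()['ft_force'])
print(np.mean(F,0),np.std(F,0),sensors.read_state()['time'],sensors.read_state()['ee_pos'])
```

```text
[  0.37286616 -10.69077187   9.12319844] [0.50389305 0.3810218  0.41352817] 19.6 [0.48357753 0.18784992 0.02976211]
```

```bash
python3 -c "
from bench import order
print(order.close_job())"
```

```text
the job is handed in; nothing more can be done
None
```

The job is handed in at about 20 s: the stop bar was closed into its catch first, then the barrel was laid in the V against it and is still gripped, pressing down with about 10 N. The closing picture and force readings agree with contact at the bar, though I was given no verdict.

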